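# Load loose cells into their matching test nests

## Robot

A 6-joint arm with a two-finger parallel gripper is mounted at the origin on a cart in front of the work surface, level with it; the furniture and walls round the work are solid. World frame = base frame: x ahead of the robot, y to its left, z up, the work surface at z = 0. Lengths are in mm, angles in rad, forces in N, time in s.
With the tool pointing down it reaches from about 250 to 800 mm from the base axis. Payload 3.9 kg.
Tool frame: the origin (TCP) lies on the mounting face of the last link; the fingertips stand 173 mm ahead of it and the grasp point (between the pads) lies 155 mm ahead of it; z points along the fingers, y is the line along which they close (so a half turn about z gives the same grasp; the last joint's range is limited). The gripper opens to 85 mm and grips with 20 to 120 N. Pads are 22 mm wide; open, the fingers measure 114 mm over their backs; the gripper's body (76 mm by 85 mm) begins 54 mm behind the grasp point. The pads swing forward as they close: fully open they stand 13 mm farther back than shut.
Start: joints at [-1.138, 0.26, -0.138, 1.173, 0, 1.571], TCP at [220.187, -476.585, 404.704] pointing down, gripper open.
Joint ranges: [-2.78, 2.78], [-0.83, 1.72], [-1.28, 1.37], [-1.9, 2.12], [-1.57, 1.48], [-3.14, 3.14]. Speed limits (rad/s): [2.57, 2.57, 3.14, 3.14, 3.14, 3.14].

## Interface

Orientations are given as a unit quaternion [x, y, z, w].
In Python, from bench import robot, get_image, camera_model, ticket gives the robot as it stands.
- The arm moves only by the shell command python3 -m inch 'ROWS' [FORCE]. ROWS is text: rows parted by semicolons, each of 7 numbers parted by spaces: the shift along the tool's x, y, z in cm, then the turn, a rotation vector about the tool's x, y, z in degrees, then the closure, from 0 (fully open) to 1 (shut). In form: tx ty tz wx wy wz fingers; .... A call has 1 to 10 rows; each row shifts and turns the commanded pose from where the row before left it, along the tool's axes as they then stand; what a row does not reach is not made up. A row lasts 1/10 s, in which the tool goes at most 50 mm and 8.59 degrees, less where a joint would pass 70% of its speed; a pose out of reach is approached as far as the arm can. A call with a gripper value outside its range is refused whole. The fingers move at their own pace and stop on an object; FORCE is the grip in N (left out, the last holds). Time passes only in rows, so rows that do not move let the fingers close. It gives the time, the measured TCP pose, the force, the opening and the grip force at its end, in the units of the state.
- robot.get_obs(): the state, without advancing time (a new reading comes with each control period).
- get_image(name): name is "scene" or "top"; returns the picture (384x512x3 uint8, blue, green, red); there is no depth.
- camera_model(name): a dict with "camera_matrix" (3x3 intrinsics, pixels), "R" (3x3) and "t" (3): a world point X has camera coordinates R X + t. Camera axes: x right, y down, z forward; pixel columns grow to the right and rows downward; lengths in mm; the calibration is good to about 2 mm. A picture is of the moment at which its call begins. camera_model takes no time and is no camera call.
- ticket.close_job(): hands the job in; it is judged then, once.
The state is a dict: "clock": time; "qpos": joint angles; "qvel": joint speeds; "joint_efforts": joint torques, N m; "tcp_pos": TCP position; "ee_rot": TCP orientation; "ft_force": force on the tool from outside, world axes, zero at the start; "moment": the same for the moment, N m; "width": finger opening in mm; "grip_force": force on a finger pad.
Only numpy, scipy, OpenCV 4.12 (cv2) and the standard library are available. Lean on these libraries where they do the work, as an engineer would, in place of code of your own. Each camera call takes 0.05 s, during which the arm holds its last target. There are 200 camera calls.

## Task

Pick out the four loose battery cells that stand among the other things on the dark front part of the bench and stand each one upright inside the lip of the capacity-test nest of its own shape and size: the large, middle and small round cells in the widest, middle and smallest round nests, the flat cell in the oblong nest. Leave the solder spool and the flux tin that stand among them where they are, and leave every cell standing flat on its nest's floor with nothing holding it.

Things in the scene. Friction and masses are not known exactly. Their poses are not given: they have to be found in the camera images.
- large_cell: The large round battery cell, 32 mm diameter and 72 mm tall, dark grey sleeve with a narrow white band, standing upright loose on the bench; origin: centre of its underside, z up along its axis.
- middle_cell: The middle-sized round battery cell, 26 mm diameter and 50 mm tall, dark grey sleeve with a narrow white band, standing upright loose on the bench; origin: centre of its underside, z up along its axis.
- small_cell: The small round battery cell, 18 mm diameter and 35 mm tall, dark grey sleeve with a narrow white band, standing upright loose on the bench; origin: centre of its underside, z up along its axis.
- flat_cell: The flat (prismatic) battery cell: bare aluminium block 48 mm (its x) by 18 mm (its y), 62 mm tall, with a black top carrying two studs (65 mm over all) and a narrow white band; standing upright loose on the bench. Origin: centre of its underside, z up. Either way round is right.
- large_nest: The widest round test nest, fixed to the bench: light grey base 84 x 84 mm, 6 mm thick, with a black ring lip of 52 mm inside diameter, 5 mm wide, rising to z = 11 mm; brass contact in the middle, two binding posts by its +x edge (11 mm high). Origin: centre of the underside, under the ring's centre; z up. A seated cell's underside is 6 mm above the origin.
- middle_nest: The middle round test nest, fixed to the bench: light grey base 66 x 66 mm, 6 mm thick, with a black ring lip of 42 mm inside diameter, 5 mm wide, rising to z = 11 mm; brass contact in the middle, two binding posts by its +x edge (11 mm high). Origin: centre of the underside, under the ring's centre; z up. A seated cell's underside is 6 mm above the origin.
- small_nest: The smallest round test nest, fixed to the bench: light grey base 50 x 50 mm, 6 mm thick, with a black ring lip of 34 mm inside diameter, 5 mm wide, rising to z = 11 mm; brass contact in the middle, two binding posts by its +x edge (11 mm high). Origin: centre of the underside, under the ring's centre; z up. A seated cell's underside is 6 mm above the origin.
- flat_nest: Oblong test nest fixed to the bench: light grey base 90 mm (x) by 58 mm (y), 6 mm thick, with a black rectangular lip, 64 (x) by 34 mm (y) inside, 5 mm wide, rising to z = 11 mm; two binding posts by its +x edge (11 mm high). Origin: centre of the underside, under the lip's centre; z up. The flat cell stands with its 48 mm side along the nest's x, underside 6 mm above the origin.
- solder_spool: Bystander: spool of solder with blue flanges, 56 mm diameter, 38 mm tall, standing loose among the cells; origin: centre of its underside.
- flux_tin: Bystander: round tin with a yellow lid, 51 mm diameter, 21 mm tall, standing loose among the cells; origin: centre of its underside.

How it is judged:
By the outcome, as a careful person would: the job done as asked, in the order asked, and still so for the second after the job is handed in, with the robot touching nothing.
It also fails if it takes over 120 s, if anything falls off the work surface, if the arm or the gripper's body presses on something with over 40 N, if the wrist force passes 120 N, or if a joint passes its speed limit or range.

## Working session

There is one attempt and no reset: what is moved stays moved. The work goes in short steps, Python scripts to look and compute and a shell command to move; the robot and the scene stay as the last step left them, time stands still between calls to the robot, and variables do not carry over. Pictures are saved under pics/ and viewed, at most 14 in all, crops included, and the job is handed in when it is done.

```bash
mkdir -p pics; ls; python3 - <<'E'
from bench import robot,get_image,camera_model
import cv2
for n in("scene","top"):
    im=get_image(n); cv2.imwrite(f"pics/{n}0.png",im)
    m=camera_model(n); print(n,m)
o=robot.get_obs();print(o['tcp_pos'],o['ee_rot'],o['width'],o['clock'])
E
```

```text
pics
scene {'camera_matrix': array([[409.09696563,   0.        , 248.62170875],
       [  0.        , 409.09696563, 190.7518817 ],
       [  0.        ,   0.        ,   1.        ]]), 'R': array([[-0.76773307, -0.64056304,  0.01627672],
       [-0.40154456,  0.46115662, -0.79126262],
       [ 0.49934747, -0.61401431, -0.61125979]]), 't': array([350.10298191, 237.34309043, 788.56344435])}
top {'camera_matrix': array([[396.03475156,   0.        , 252.5127107 ],
       [  0.        , 396.03475156, 190.26032618],
       [  0.        ,   0.        ,   1.        ]]), 'R': array([[-0.00184053, -0.99955477, -0.02978034],
       [-0.99801022,  0.00371299, -0.06294292],
       [ 0.06302547,  0.02960524, -0.99757271]]), 't': array([ -13.33744968,  495.42741038, 1100.59122854])}
[ 220.06177124 -476.31274797  403.91659099] [ 9.76676076e-01  2.14716059e-01 -1.96853399e-04 -9.04065256e-04] 85.51501459735766 0.1
```

View pics/scene0.png

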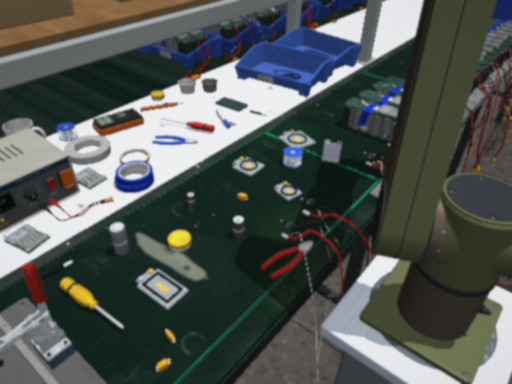

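View pics/top0.png

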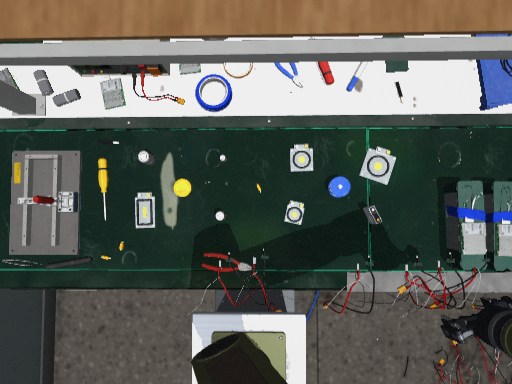

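The top view shows cells at about (146,157) large, (220,216) middle, (222,157) small and (375,214) flat. The nests are at (378,166) large, (302,158) middle, (294,212) small and (145,211) flat. The spool is at (340,187) and the tin at (182,187). Next I'll enlarge the crops.

```bash
python3 - <<'E'
import cv2,numpy as np
t=cv2.imread("pics/top0.png");s=cv2.imread("pics/scene0.png")
R=lambda a,k:cv2.resize(a,None,fx=k,fy=k,interpolation=cv2.INTER_CUBIC)
a=R(t[140:240,125:245],6);b=R(t[140:240,275:405],6)
cv2.imwrite("pics/a.png",a);cv2.imwrite("pics/b.png",b)
cv2.imwrite("pics/c.png",R(s[120:310,90:350],3))
E
```

```text
(no output)
```

View pics/a.png

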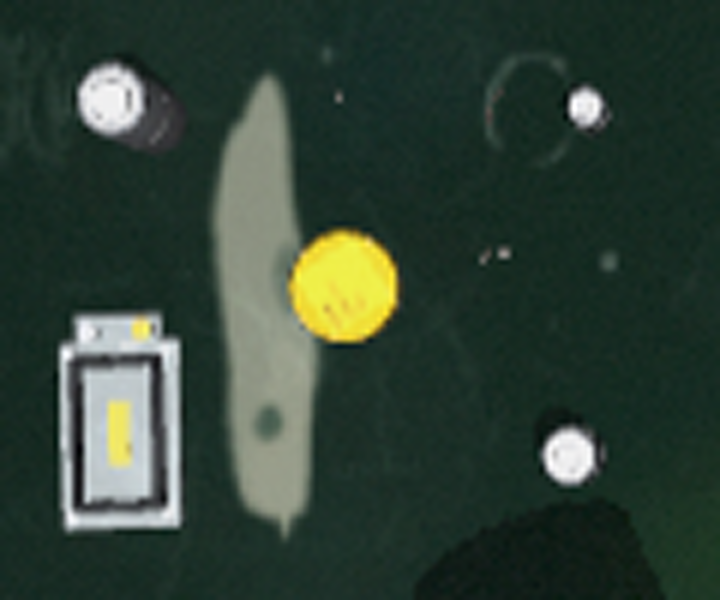

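View pics/b.png

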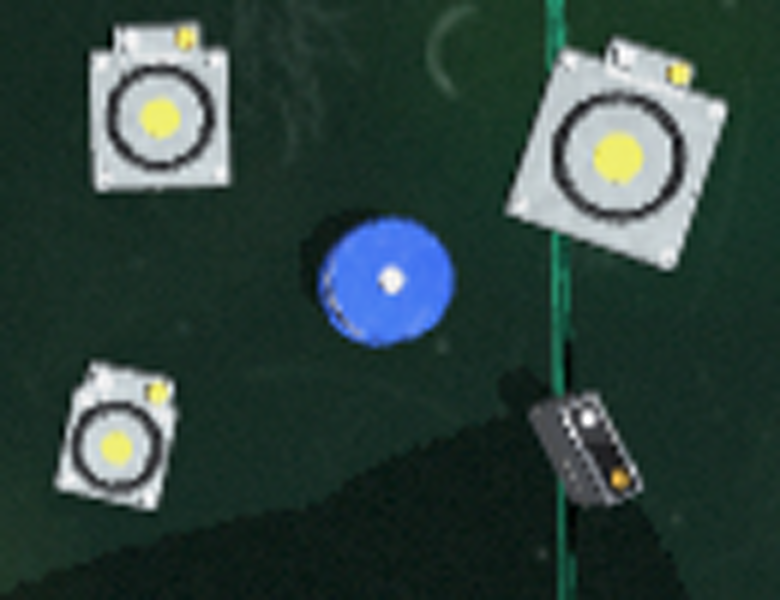

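View pics/c.png

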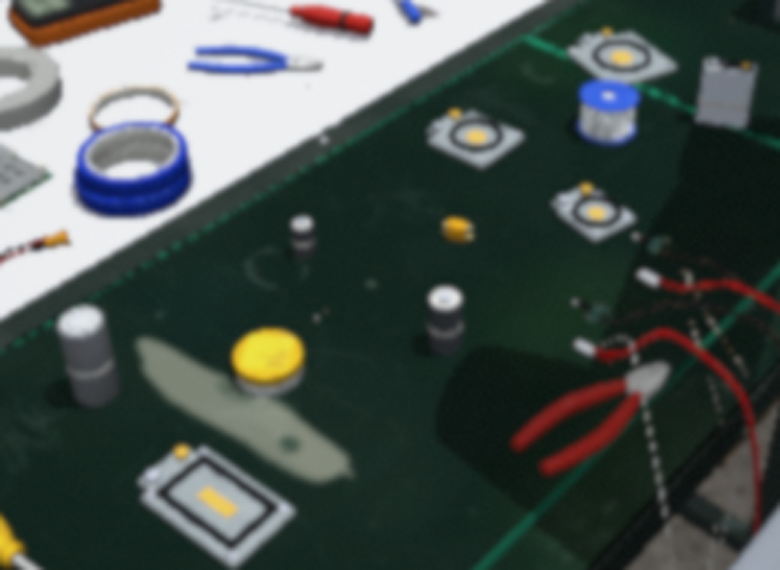

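These crops give clean white cell tops, and brass nest centres. The flat cell's studs are at crop (588,418) and (619,479). I'll compute the positions from these.

```bash
cat > h.py <<'E'
import numpy as np,cv2
from bench import camera_model
def ray(n,uv,z):
    m=camera_model(n);R,t=m["R"],np.ravel(m["t"]);d=R.T@np.linalg.inv(m["camera_matrix"])@[uv[0],uv[1],1];c=-R.T@t
    return (c+d*(z-c[2])/d[2])[:2]
def blob(im,box,f):
    x0,y0,x1,y1=box;k=4
    c=cv2.resize(im[y0:y1,x0:x1],None,fx=k,fy=k,interpolation=cv2.INTER_CUBIC)
    m=f(c.astype(int)).astype(np.uint8)
    cs=cv2.findContours(m,cv2.RETR_EXTERNAL,cv2.CHAIN_APPROX_NONE)[0]
    q=max(cs,key=cv2.contourArea);M=cv2.moments(q)
    conv=lambda p:(np.array(p)+.5)/k-.5+[x0,y0]
    return conv([M['m10']/M['m00'],M['m01']/M['m00']]),conv(q.reshape(-1,2)),cv2.contourArea(q)/k/k
white=lambda c:c.min(2)>140
yel=lambda c:(c[:,:,2]-c[:,:,0]>50)
blue=lambda c:(c[:,:,0]-c[:,:,2]>60)
E
python3 - <<'E'
from h import *
t=cv2.imread("pics/top0.png")
for n,b,f,z in[("large",(136,148,152,166),white,72),("middle",(212,208,228,224),white,50),("small",(216,150,230,166),white,35),
 ("Lnest",(370,158,386,174),yel,6),("Mnest",(296,152,308,166),yel,6),("Snest",(289,208,300,220),yel,6),("Fnest",(140,203,150,220),yel,6),
 ("tin",(170,175,195,200),yel,21),("spool",(325,174,355,200),blue,38)]:
    c,q,a=blob(t,b,f);print(n,c.round(1),ray("top",c,z).round(1),"d",round(2*(a/np.pi)**.5,1))
c,q,a=blob(t,(130,188,160,232),white)
w=np.array([ray("top",p,6) for p in q],np.float32);print("Fbase",cv2.minAreaRect(w), 'bounds')
# left/right long edges of base via line fit
for s in(0,1):
    pts=np.array([max([p for p in q if abs(p[1]-r)<.4],key=lambda p:p[0]*(1 if s else -1)) for r in np.arange(200,224,1)])
    W=np.array([ray("top",p,6) for p in pts]);print(W[:,1].mean(),np.degrees(np.arctan(np.polyfit(W[:,0],W[:,1],1)[0])))
cv=lambda p:(np.array(p)+.5)/6-.5+[275,140]
A,B=[ray("top",cv(p),65) for p in((588,418),(619,479))];print("flat",(A+B)/2,A,B,np.degrees(np.arctan2(*(A-B)[::-1])))
C=np.mean([ray("top",cv(p),62) for p in((567,400),(600,393),(643,487),(608,502))],0);print(C)
# scene check
s=cv2.imread("pics/scene0.png")
for n,b,z in[("large",(105,215,135,240),72),("middle",(228,210,250,224),50),("small",(184,188,198,200),35)]:
    c,q,a=blob(s,b,white);print(n,c.round(1),ray("scene",c,z).round(1))
for n,b,z in[("Fnest",(153,278,172,300),6),("Lnest",(290,130,305,145),6),("Mnest",(240,158,258,172),6),("Snest",(280,183,300,198),6)]:
    c,q,a=blob(s,b,yel);print(n,c.round(1),ray("scene",c,z).round(1))
E
```

```text
large [143.1 156.2] [585.6 280.4] d 10.6
middle [219.4 215.6] [424.4  74.7] d 8.4
small [222.1 157.4] [586.4  69.4] d 5.3
Lnest [377.6 165.8] [ 564.  -368.1] d 8.0
Mnest [301.2 159.2] [ 584.  -153.2] d 6.3
Snest [294.  214.2] [ 427.9 -131.4] d 5.0
Fnest [144.4 211.8] [435.6 294.5] d 6.9
tin [181.9 187.3] [504.1 184.4] d 18.6
spool [339.  186.5] [ 503.4 -252.8] d 22.0
Fbase ((441.3715515136719, 294.38031005859375), (100.47727966308594, 56.53727722167969), 1.556532382965088) bounds
321.86495439143204 2.2460102554731782
266.36304852741245 1.3529124691809282
flat [ 426.95057628 -342.17759614] [ 440.44799555 -335.65714766] [ 413.45315702 -348.69804462] 25.784655534700907
[ 428.30530503 -343.46891281]
large [116.4 226.8] [584.8 282.8]
middle [238. 219.] [423.4  77.7]
small [190.2 194.1] [584.7  72.7]
Fnest [162.1 287. ] [436.5 294.9]
Lnest [296.7 138.7] [ 565.5 -368.6]
Mnest [248.4 165.2] [ 585.2 -153.5]
Snest [288.4 190.7] [ 428.9 -131.2]
```

```bash
cat > d.py <<'E'
import sys,numpy as np
from scipy.spatial.transform import Rotation as Ro
from bench import robot
o=robot.get_obs();p=np.array(o['tcp_pos']);R=Ro.from_quat(o['ee_rot'])
x,y,z,yaw=map(float,sys.argv[1:5])
T=Ro.from_euler('z',yaw,degrees=True)*Ro.from_euler('x',180,degrees=True)
print("pos",p.round(1),"F",np.round(o['ft_force'],1),"w",round(o['width'],1),"grip",round(o['grip_force'],1),"t",round(o['clock'],1))
print("shift cm",(R.inv().apply(np.array([x,y,z])-p)/10).round(2),"turn",(R.inv()*T).as_rotvec(degrees=True).round(1))
E
python3 d.py 427.5 -342.8 300 25.8
python3 - <<'E'
from h import *
# shelf front lower edge near y=0..: top row 63 col 300, scene edge lower line through approx (0,95)->(300,30)
for z in(0,200,400,600,800): print(z,ray("top",(300,63),z).round(0),ray("scene",(0,95),z).round(0),ray("scene",(300,30),z).round(0))
E
```

```text
pos [ 220.1 -476.3  403.9] F [-0.1 -0.1 -0.7] w 85.5 grip 0.0 t 0.1
shift cm [24.43 -3.4  10.4 ] turn [-0.1 -0.  -1. ]
0 [ 866. -153.] [1585.   92.] [ 1219. -1351.]
200 [ 788. -134.] [1099.  245.] [ 843. -763.]
400 [ 710. -116.] [612. 397.] [ 467. -176.]
600 [632. -97.] [126. 550.] [ 91. 411.]
800 [554. -78.] [-360.  703.] [-285.  998.]
```

The shelf's lower front edge comes out at about x=740, z=310, which is clear of my work. Moving above the flat cell.

```bash
python3 -m inch '4 -0.55 1.7 0 0 0 0;4 -0.55 1.7 0 0 0 0;4 -0.55 1.7 0 0 -1 0;4 -0.55 1.7 0 0 0 0;4 -0.6 1.7 0 0 0 0;4.4 -0.6 1.8 0 0 0 0;0 0 0 0 0 0 0;0 0 0 0 0 0 0' 40; python3 d.py 427.5 -342.8 191 25.8
python3 -c "
import cv2
from bench import get_image
cv2.imwrite('pics/s1.png',cv2.resize(get_image('scene')[90:240,230:430],None,fx=3,fy=3,interpolation=2));cv2.imwrite('pics/t1.png',get_image('top'))"
```

```text
clock: 0.9
tcp_pos: [426.6, -340.6, 300.7]
ee_rot: [0.974, 0.224, -0.001, -0.001]
ft_force: [-0.9, -0.4, 0.8]
width: 85.3
grip_force: 0.0
pos [ 426.6 -340.6  300.7] F [-0.9 -0.4  0.8] w 85.3 grip 0.0 t 0.9
shift cm [1.000e-02 2.600e-01 1.097e+01] turn [-0.1  0.1  0.1]
```

View pics/s1.png

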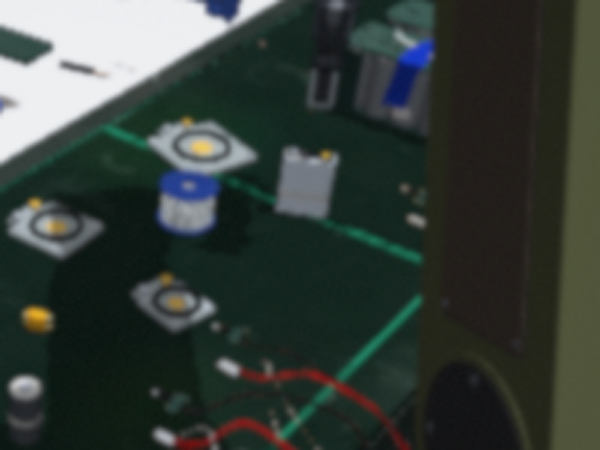

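The picture shows the open finger above and behind the flat cell at crop (305,185), with nothing in its way. Descend, and grip.

```bash
python3 -m inch '0 0.25 3 0 0 0 0;0 0 3 0 0 0 0;0 0 2.5 0 0 0 0;0 0 1.5 0 0 0 0;0 0 1 0 0 0 0;0 0 0 0 0 0 0;0 0 0 0 0 0 0.5;0 0 0 0 0 0 1;0 0 0 0 0 0 1;0 0 0 0 0 0 1' 40; python3 -m inch '0 0 0 0 0 0 1;0 0 0 0 0 0 1;0 0 0 0 0 0 1;0 0 0 0 0 0 1' 40;  python3 d.py 427.5 -342.8 191 25.8
```

```text
clock: 2.0
tcp_pos: [427.6, -344.0, 192.4]
ee_rot: [0.975, 0.223, 0.0, 0.001]
ft_force: [1.0, -0.2, 0.7]
width: 28.6
grip_force: 0.0
clock: 2.4
tcp_pos: [427.5, -343.8, 192.3]
ee_rot: [0.975, 0.223, 0.0, 0.0]
ft_force: [-0.6, 1.8, 5.4]
width: 17.7
grip_force: 40.0
pos [ 427.5 -343.8  192.3] F [-0.6  1.8  5.4] w 17.7 grip 40.0 t 2.4
shift cm [ 0.04 -0.09  0.13] turn [ 0. -0.  0.]
```

```bash
python3 -m inch '0 0 -2 0 0 0 1;0 0 -3 0 0 0 1;0 0 -3 0 0 0 1;0 0 -3 0 0 0 1;0 0 0 0 0 8 1;0 0 0 0 0 8 1;0 0 0 0 0 8 1;0 0 0 0 0 0 1'; python3 d.py 436 294.7 302 1.8
```

```text
clock: 3.2
tcp_pos: [427.1, -343.7, 301.2]
ee_rot: [1.0, 0.016, -0.0, -0.0]
ft_force: [0.3, 0.1, -1.3]
width: 17.7
grip_force: 39.3
pos [ 427.1 -343.7  301.2] F [ 0.3  0.1 -1.3] w 17.7 grip 39.3 t 3.2
shift cm [ 2.910e+00 -6.378e+01 -5.000e-02] turn [-0.   0.1  0. ]
```

```bash
python3 -m inch '0.2 -2 0 0 0 0 1;0.2 -3.5 0 0 0 0 1;0.2 -4 0 0 0 0 1;0.2 -4 0 0 0 0 1;0.2 -4 0 0 0 0 1;0.2 -4 0 0 0 0 1;0.2 -4 0 0 0 0 1;0.2 -4 0 0 0 0 1;0.2 -4 0 0 0 0 1;0.2 -4 0 0 0 0 1'; python3 -m inch '0.2 -4 0 0 0 0 1;0.2 -4 0 0 0 0 1;0.2 -4 0 0 0 0 1;0.2 -4 0 0 0 0 1;0 -4 0 0 0 0 1;0 -3 0 0 0 0 1;0 -2 0 0 0 0 1;0 -1 0 0 0 0 1;0 0 0 0 0 0 1;0 0 0 0 0 0 1'; python3 d.py 436 294.7 199 1.8
```

```text
clock: 4.2
tcp_pos: [435.5, 22.1, 301.5]
ee_rot: [1.0, 0.025, -0.0, -0.005]
ft_force: [0.1, -0.7, -2.1]
width: 17.1
grip_force: 39.5
clock: 5.2
tcp_pos: [437.9, 117.7, 316.1]
ee_rot: [0.992, 0.111, -0.008, -0.064]
ft_force: [-0.3, -0.8, -2.1]
width: 17.7
grip_force: 39.5
pos [437.9 117.7 316.1] F [-0.3 -0.8 -2.1] w 17.7 grip 39.5 t 5.2
shift cm [  3.73 -15.67  13.82] turn [-7.3  0.8 10.9]
```

```bash
python3 -c "
from bench import robot,get_image
import cv2
o=robot.get_obs();print(o['qpos'],o['qvel'],o['joint_efforts'],o['ft_force'])
cv2.imwrite('pics/s2.png',get_image('scene'))"
```

```text
[ 0.2210617   0.20053535 -0.46685776  0.90516471  0.12830104  3.14055532] [-0.00521294  0.00055716 -0.00148056 -0.00070736  0.00084869 -0.00018638] [ 2.02347930e-01 -3.52695501e+01  2.34083176e+01  7.05676619e-03
  5.60669135e-01 -6.52734107e-04] [-0.31637446 -0.77510438 -2.06765691]
```

View pics/s2.png

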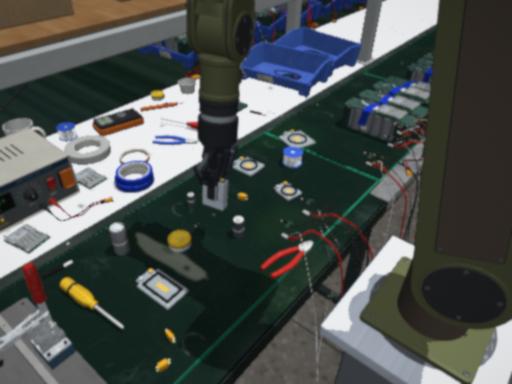

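The last joint is at its range end: yaw = j1 − j6 + 180°. The cell is still held, seen at (215,190) over clear bench. I'll turn the tool half round, the other way.

```bash
python3 -m inch '0 0 0 0 0 -8 1;0 0 0 0 0 -8 1;0 0 0 0 0 -8 1;0 0 0 0 0 -8 1;0 0 0 0 0 -8 1;0 0 0 0 0 0 1'; python3 d.py 436 120 302 60
```

```text
clock: 5.85
tcp_pos: [438.0, 117.5, 316.1]
ee_rot: [0.894, 0.443, 0.014, -0.063]
ft_force: [-1.0, -0.6, -1.9]
width: 17.5
grip_force: 39.5
pos [438.  117.5 316.1] F [-1.  -0.6 -1.9] w 17.5 grip 39.5 t 5.8
shift cm [-0.04 -0.17  1.43] turn [-5.4 -5.  -7.3]
```

```bash
python3 -m inch '0 0 0 -5.4 -5 0 1;0 0 1 0 0 -8 1;0 0 0 0 0 -8 1;0 0 0 0 0 -8 1;0 0 0 0 0 -8 1;0 0 0 0 0 -8 1;0 0 0 0 0 -8 1;0 0 0 0 0 -8 1;0 0 0 0 0 -8 1;0 0 0 0 0 -8 1'; python3 -m inch '0 0 0 0 0 -8 1;0 0 0 0 0 -8 1;0 0 0 0 0 -8 1;0 0 0 0 0 -8 1;0 0 0 0 0 -8 1;0 0 0 0 0 -8 1;0 0 0 0 0 0 1'; python3 d.py 436 294.7 302 181.8
```

```text
clock: 6.85
tcp_pos: [437.9, 117.6, 306.1]
ee_rot: [0.463, 0.886, -0.002, -0.003]
ft_force: [0.6, 0.2, -1.7]
width: 18.0
grip_force: 39.6
clock: 7.55
tcp_pos: [437.9, 117.7, 306.1]
ee_rot: [0.065, 0.998, -0.001, -0.004]
ft_force: [0.6, 0.6, -1.9]
width: 18.0
grip_force: 39.6
pos [437.9 117.7 306.1] F [ 0.6  0.6 -1.9] w 18.0 grip 39.6 t 7.5
shift cm [ 2.48 17.53  0.39] turn [-0.1 -0.4 -9.2]
```

```bash
python3 -m inch '0 0 0 0 0 -8 1;0 0 0 -0.1 -0.4 -1.2 1;0 2 0 0 0 0 1;0 3.5 0 0 0 0 1;0 4 0 0 0 0 1;0 4 0 0 0 0 1;0 2.5 0 0 0 0 1;0 1.5 0 0 0 0 1;0 0 0 0 0 0 1;0 0 0 0 0 0 1'; python3 d.py 436 294.7 199 181.8
```

```text
clock: 8.55
tcp_pos: [431.7, 292.2, 306.0]
ee_rot: [-0.016, 1.0, -0.0, -0.001]
ft_force: [-0.5, -0.3, -2.1]
width: 17.4
grip_force: 39.7
pos [431.7 292.2 306. ] F [-0.5 -0.3 -2.1] w 17.4 grip 39.7 t 8.6
shift cm [-0.45  0.24 10.7 ] turn [-0.  -0.1  0.1]
```

```bash
python3 -m inch '-0.45 0.24 2 0 0 0 1;0 0 2.5 0 0 0 1;0 0 2 0 0 0 1;0 0 1.5 0 0 0 1;0 0 0.8 0 0 0 1;0 0 0.6 0 0 0 1;0 0 0 0 0 0 1'; python3 d.py 436 294.7 199 181.8; python3 -c "
import cv2
from bench import get_image
a=get_image('scene')[200:330,90:250];b=get_image('top')[150:280,80:240]
cv2.imwrite('pics/s3.png',cv2.resize(cv2.hconcat([a,b]),None,fx=2.4,fy=2.4,interpolation=2))"
```

```text
clock: 9.25
tcp_pos: [436.3, 294.7, 212.0]
ee_rot: [-0.016, 1.0, 0.0, -0.001]
ft_force: [0.3, 0.3, -1.2]
width: 17.6
grip_force: 39.7
pos [436.3 294.7 212. ] F [ 0.3  0.3 -1.2] w 17.6 grip 39.7 t 9.2
shift cm [0.03 0.   1.3 ] turn [ 0.  -0.1  0.1]
```

View pics/s3.png

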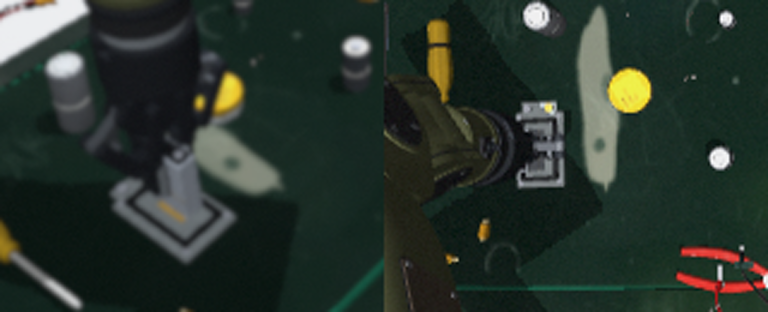

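The cell hovers over the nest with its bottom corners near crop (160,200), (178,205) and (205,205). I'll compare these with the projected corners.

```bash
python3 - <<'E'
from h import *
m=camera_model("scene")
a=np.radians(1.8)
for z in(19.7,):
  for sx in(-24,24):
    for sy in(-9,9):
      X=[436.3+sx*np.cos(a)-sy*np.sin(a),294.7+sx*np.sin(a)+sy*np.cos(a),z]
      c=m["R"]@X+np.ravel(m["t"]);u=m["camera_matrix"]@c/c[2];print(sx,sy,((u[:2]-[90,200])*2.4).round(1))
im=cv2.imread("pics/s3.png")[130:260,100:250];cv2.imwrite("pics/s3b.png",cv2.resize(im,None,fx=4,fy=4,interpolation=2))
E
```

```text
-24 -9 [199.7 205.7]
-24 9 [183.5 219.5]
24 -9 [160.  177.5]
24 9 [143.7 190.4]
```

View pics/s3b.png

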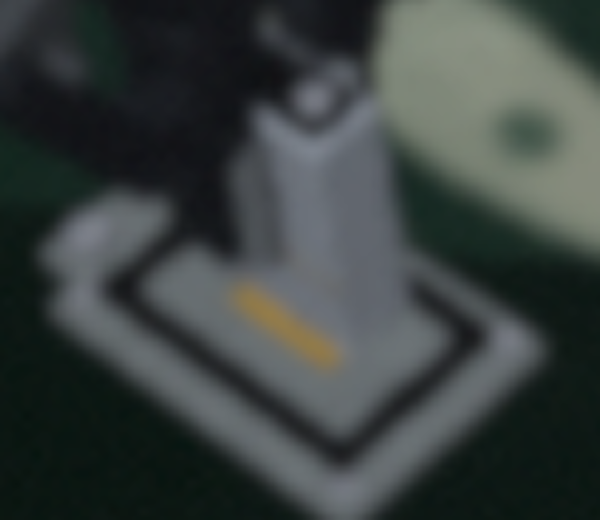

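The near corner is at (185,217) against an expected (183.5,219.5), so it's centred. Lowering it slowly.

```bash
python3 -m inch '0 0 0.5 0 0 0 1;0 0 0.4 0 0 0 1;0 0 0.2 0 0 0 1;0 0 0.1 0 0 0 1;0 0 0 0 0 0 1;0 0 0 0 0 0 1'; python3 d.py 436 294.7 198.4 181.8
```

```text
clock: 9.95
tcp_pos: [436.3, 295.5, 200.3]
ee_rot: [-0.017, 1.0, 0.0, -0.0]
ft_force: [0.5, -0.2, -1.5]
width: 17.6
grip_force: 39.7
pos [436.3 295.5 200.3] F [ 0.5 -0.2 -1.5] w 17.6 grip 39.7 t 9.9
shift cm [ 0.03 -0.07  0.19] turn [ 0.  -0.   0.2]
```

```bash
python3 -m inch '0 0 0.1 0 0 0 1;0 0 0.05 0 0 0 1;0 0 0 0 0 0 1;0 0 0 0 0 0 1'; python3 d.py 436 294.7 198.4 181.8
```

```text
clock: 10.35
tcp_pos: [436.3, 295.4, 198.8]
ee_rot: [-0.017, 1.0, 0.0, -0.0]
ft_force: [-0.1, 0.2, -1.5]
width: 17.6
grip_force: 39.7
pos [436.3 295.4 198.8] F [-0.1  0.2 -1.5] w 17.6 grip 39.7 t 10.3
shift cm [ 0.03 -0.07  0.04] turn [ 0.  -0.   0.2]
```

```bash
python3 -m inch '0 0 0.05 0 0 0 1;0 0 0.05 0 0 0 1;0 0 0 0 0 0 1;0 0 0 0 0 0 1'; python3 d.py 436 294.7 198.4 181.8
```

```text
clock: 10.75
tcp_pos: [436.3, 295.4, 198.3]
ee_rot: [-0.017, 1.0, 0.0, -0.0]
ft_force: [-1.5, -1.0, 4.8]
width: 17.7
grip_force: 40.5
pos [436.3 295.4 198.3] F [-1.5 -1.   4.8] w 17.7 grip 40.5 t 10.8
shift cm [ 0.03 -0.07 -0.01] turn [ 0.  -0.   0.2]
```

Contact felt (+4.8 N). Releasing and rising, then on to the large cell.

```bash
python3 -m inch '0 0 0 0 0 0 0.7;0 0 0 0 0 0 0.6;0 0 0 0 0 0 0.4;0 0 0 0 0 0 0;0 0 0 0 0 0 0;0 0 0 0 0 0 0;0 0 -2 0 0 0 0;0 0 -3 0 0 0 0;0 0 -4 0 0 0 0;0 0 -2 0 0 0 0'; python3 d.py 585 281.5 300 181.8;python3 -m inch '-2 0 0 0 0 0 0;-4 0 0 0 0 0 0;-4 0.5 0 0 0 0 0;-3 0.4 0 0 0 0 0;-1.8 0 0 0 0 0 0;0 0 0 0 0 0 0;0 0 0 0 0 0 0'; python3 d.py 585 281.5 191 181.8
python3 -c "
import cv2
from bench import get_image
a=get_image('scene')[180:330,70:250]
cv2.imwrite('pics/s4.png',cv2.resize(a,None,fx=4,fy=4,interpolation=2))"
```

```text
clock: 11.75
tcp_pos: [437.1, 295.8, 310.8]
ee_rot: [-0.017, 1.0, 0.001, 0.001]
ft_force: [-0.1, -0.2, -0.3]
width: 85.6
grip_force: 0.0
pos [437.1 295.8 310.8] F [-0.1 -0.2 -0.3] w 85.6 grip 0.0 t 11.8
shift cm [-14.73  -1.94   1.12] turn [0.2 0.2 0.2]
clock: 12.45
tcp_pos: [583.7, 309.2, 307.1]
ee_rot: [-0.017, 1.0, 0.0, -0.001]
ft_force: [-0.2, 0.2, 0.0]
width: 85.4
grip_force: 0.0
pos [583.7 309.2 307.1] F [-0.2  0.2  0. ] w 85.4 grip 0.0 t 12.4
shift cm [-0.06 -2.77 11.61] turn [ 0.  -0.1  0.1]
```

View pics/s4.png

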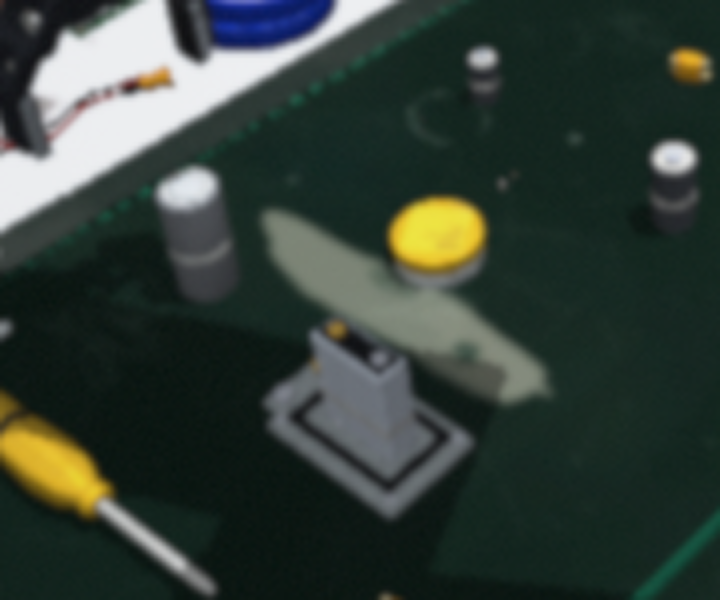

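The flat cell is upright inside its lip, at crop (365,395), and the large cell is at (200,235). Now the large cell.

```bash
python3 -m inch '-0.06 -2 0 0 0 0 0;0 -0.8 0 0 0 0 0;0 0 2 0 0 0 0;0 0 3 0 0 0 0;0 0 3 0 0 0 0;0 0 2 0 0 0 0;0 0 1.6 0 0 0 0;0 0 0 0 0 0 0;0 0 0 0 0 0 0.4;0 0 0 0 0 0 0.5';python3 d.py 585 281.5 191 181.8; python3 -m inch '0 0 0 0 0 0 0.6;0 0 0 0 0 0 0.7;0 0 0 0 0 0 0.8;0 0 0 0 0 0 1;0 0 0 0 0 0 1;0 0 0 0 0 0 1;0 0 0 0 0 0 1'; python3 d.py 564.7 -368.3 302 181.8
```

```text
clock: 13.5
tcp_pos: [585.9, 281.5, 193.2]
ee_rot: [-0.017, 1.0, 0.001, 0.001]
ft_force: [0.5, 0.3, 0.6]
width: 59.4
grip_force: 0.0
pos [585.9 281.5 193.2] F [0.5 0.3 0.6] w 59.4 grip 0.0 t 13.5
shift cm [0.09 0.01 0.22] turn [0.1 0.1 0.1]
clock: 14.2
tcp_pos: [585.9, 281.8, 193.1]
ee_rot: [-0.017, 1.0, 0.001, 0.001]
ft_force: [-1.6, -1.0, 6.3]
width: 31.5
grip_force: 39.6
pos [585.9 281.8 193.1] F [-1.6 -1.   6.3] w 31.5 grip 39.6 t 14.2
shift cm [  4.34 -64.88 -11.  ] turn [0.1 0.1 0.2]
```

```bash
python3 -m inch '0 0 -2 0 0 0 1;0 0 -3 0 0 0 1;0 0 -3 0 0 0 1;0 0 -3 0 0 0 1;0 -2 0 0 0 0 1;0.3 -3 0 0 0 0 1;0.3 -4 0 0 0 0 1;0.3 -4 0 0 0 0 1;0.3 -4 0 0 0 0 1;0.3 -4 0 0 0 0 1'; python3 -m inch '0.3 -4 0 0 0 0 1;0.3 -4 0 0 0 0 1;0.3 -4 0 0 0 0 1;0.3 -4 0 0 0 0 1;0.3 -4 0 0 0 0 1;0.3 -4 0 0 0 0 1;0.3 -4 0 0 0 0 1;0.3 -4 0 0 0 0 1;0.3 -3 0 0 0 0 1;0 -2 0 0 0 0 1'; python3 d.py 564.7 -368.3 302 181.8
```

```text
clock: 15.2
tcp_pos: [576.6, 68.8, 300.2]
ee_rot: [-0.017, 1.0, -0.0, -0.001]
ft_force: [0.4, -0.4, -1.8]
width: 31.5
grip_force: 40.0
clock: 16.2
tcp_pos: [561.9, -302.2, 299.8]
ee_rot: [-0.016, 1.0, 0.001, -0.002]
ft_force: [-0.1, 0.2, -1.4]
width: 31.2
grip_force: 40.0
pos [ 561.9 -302.2  299.8] F [-0.1  0.2 -1.4] w 31.2 grip 40.0 t 16.2
shift cm [-0.07 -6.62 -0.22] turn [ 0.1 -0.2  0. ]
```

```bash
python3 -m inch '-0.1 -2 0 0 0 0 1;0 -2 0 0 0 0 1;0 -1.2 0 0 0 0 1;0 -0.6 0 0 0 0 1;0 0 0 0 0 0 1;0 0 0 0 0 0 1'; python3 d.py 564.7 -368.3 199.1 181.8
```

```text
clock: 16.8
tcp_pos: [566.3, -356.8, 301.0]
ee_rot: [-0.017, 1.0, 0.001, -0.001]
ft_force: [0.1, 0.3, -1.7]
width: 31.4
grip_force: 40.0
pos [ 566.3 -356.8  301. ] F [ 0.1  0.3 -1.7] w 31.4 grip 40.0 t 16.8
shift cm [ 0.19 -1.16 10.19] turn [ 0.1 -0.1  0.2]
```

```bash
python3 -m inch '0.15 -1.15 0 0 0 0 1;0 0 2 0 0 0 1;0 0 3 0 0 0 1;0 0 2.5 0 0 0 1;0 0 1 0 0 0 1;0 0 0.5 0 0 0 1;0 0 0 0 0 0 1'; python3 d.py 564.7 -368.3 199.1 181.8;python3 -m inch '0 0 0.5 0 0 0 1;0 0 0.3 0 0 0 1;0 0 0.15 0 0 0 1;0 0 0 0 0 0 1;0 0 0 0 0 0 1'; python3 d.py 564.7 -368.3 199.1 181.8
```

```text
clock: 17.5
tcp_pos: [565.4, -369.2, 211.4]
ee_rot: [-0.017, 1.0, 0.0, -0.0]
ft_force: [0.2, 0.8, -1.5]
width: 31.2
grip_force: 40.0
pos [ 565.4 -369.2  211.4] F [ 0.2  0.8 -1.5] w 31.2 grip 40.0 t 17.5
shift cm [0.06 0.09 1.23] turn [ 0.  -0.   0.2]
clock: 18.0
tcp_pos: [565.3, -369.1, 202.0]
ee_rot: [-0.017, 1.0, 0.0, -0.0]
ft_force: [-0.3, 0.1, -2.1]
width: 31.4
grip_force: 40.0
pos [ 565.3 -369.1  202. ] F [-0.3  0.1 -2.1] w 31.4 grip 40.0 t 18.0
shift cm [0.05 0.09 0.29] turn [ 0.  -0.   0.2]
```

```bash
python3 -m inch '0 0 0.15 0 0 0 1;0 0 0.1 0 0 0 1;0 0 0.05 0 0 0 1;0 0 0 0 0 0 1;0 0 0 0 0 0 1'; python3 d.py 564.7 -368.3 199.1 181.8
```

```text
clock: 18.5
tcp_pos: [565.2, -369.1, 199.1]
ee_rot: [-0.017, 1.0, 0.0, -0.0]
ft_force: [-1.2, 0.0, 0.7]
width: 31.5
grip_force: 40.2
pos [ 565.2 -369.1  199.1] F [-1.2  0.   0.7] w 31.5 grip 40.2 t 18.5
shift cm [ 0.05  0.08 -0.  ] turn [ 0.  -0.   0.2]
```

```bash
python3 -m inch '0 0 0.03 0 0 0 0.6;0 0 0 0 0 0 0.5;0 0 0 0 0 0 0.4;0 0 0 0 0 0 0;0 0 0 0 0 0 0;0 0 0 0 0 0 0;0 0 -2 0 0 0 0;0 0 -3 0 0 0 0;0 0 -4 0 0 0 0;0 0 -2 0 0 0 0'; python3 d.py 424 76 300 181.8
python3 -m inch '0.5 2 0 0 0 0 0;1.2 4 0 0 0 0 0;1.2 4 0 0 0 0 0;1.2 4 0 0 0 0 0;1.2 4 0 0 0 0 0;1.2 4 0 0 0 0 0;1.2 4 0 0 0 0 0;1.2 4 0 0 0 0 0;1.2 4 0 0 0 0 0;1.2 4 0 0 0 0 0'; python3 d.py 424 76 300 181.8
python3 -c "
import cv2
from bench import get_image
a=get_image('scene')[90:250,180:350];b=get_image('top')[130:240,275:405]
cv2.imwrite('pics/s5.png',cv2.resize(a,None,fx=3.5,fy=3.5,interpolation=2));cv2.imwrite('pics/t5.png',b)"
```

```text
clock: 19.5
tcp_pos: [565.9, -369.6, 312.1]
ee_rot: [-0.017, 1.0, -0.001, 0.002]
ft_force: [-0.2, -0.9, -0.5]
width: 85.5
grip_force: 0.0
pos [ 565.9 -369.6  312.1] F [-0.2 -0.9 -0.5] w 85.5 grip 0.0 t 19.5
shift cm [12.67 45.02  1.08] turn [-0.1  0.2  0.2]
clock: 20.5
tcp_pos: [438.5, 8.1, 309.1]
ee_rot: [-0.017, 1.0, 0.0, 0.0]
ft_force: [0.9, -0.5, 1.1]
width: 85.5
grip_force: 0.0
pos [438.5   8.1 309.1] F [ 0.9 -0.5  1.1] w 85.5 grip 0.0 t 20.5
shift cm [1.22 6.83 0.91] turn [0.  0.  0.1]
```

View pics/s5.png

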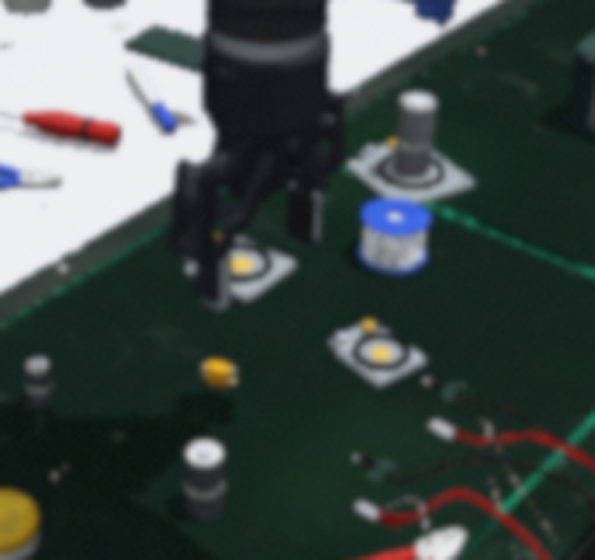

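The large cell stands in its nest at crop (415,130), and the spool is undisturbed. Next is the middle cell.

```bash
python3 -m inch '0.4 2 0 0 0 0 0;0.4 2.5 0 0 0 0 0;0.4 1.5 0 0 0 0 0;0 0.5 0 0 0 0 0;0 0 0 0 0 0 0;0 0 0 0 0 0 0'; python3 d.py 424 76 185 181.8
```

```text
clock: 21.2
tcp_pos: [425.6, 70.7, 308.9]
ee_rot: [-0.017, 1.0, 0.0, -0.0]
ft_force: [0.6, -0.0, 0.4]
width: 85.7
grip_force: 0.0
pos [425.6  70.7 308.9] F [ 0.6 -0.   0.4] w 85.7 grip 0.0 t 21.2
shift cm [ 0.14  0.54 12.39] turn [ 0.  -0.   0.1]
```

```bash
python3 -m inch '0.15 0.5 2 0 0 0 0;0 0 3 0 0 0 0;0 0 3 0 0 0 0;0 0 2.4 0 0 0 0;0 0 1.6 0 0 0 0.3;0 0 0.4 0 0 0 0.4;0 0 0 0 0 0 0.5;0 0 0 0 0 0 0.6;0 0 0 0 0 0 0.7'; python3 d.py 424 76 185 181.8;python3 -m inch '0 0 0 0 0 0 0.8;0 0 0 0 0 0 1;0 0 0 0 0 0 1;0 0 0 0 0 0 1;0 0 0 0 0 0 1;0 0 0 0 0 0 1'; python3 d.py 584.6 -153.3 302 181.8
```

```text
clock: 22.1
tcp_pos: [424.2, 76.3, 185.8]
ee_rot: [-0.017, 1.0, 0.001, 0.001]
ft_force: [-0.3, -0.0, 0.0]
width: 25.8
grip_force: 6.7
pos [424.2  76.3 185.8] F [-0.3 -0.   0. ] w 25.8 grip 6.7 t 22.1
shift cm [ 0.02 -0.03  0.08] turn [0.1 0.1 0.1]
clock: 22.7
tcp_pos: [424.1, 76.4, 185.9]
ee_rot: [-0.017, 1.0, 0.0, 0.001]
ft_force: [-0.3, -0.7, 6.8]
width: 25.0
grip_force: 39.4
pos [424.1  76.4 185.9] F [-0.3 -0.7  6.8] w 25.0 grip 39.4 t 22.7
shift cm [-15.28 -23.5  -11.59] turn [0.  0.1 0.2]
```

```bash
python3 -m inch '0 0 -2 0 0 0 1;0 0 -3 0 0 0 1;0 0 -3 0 0 0 1;-1 -1 -1 0 0 0 1;-2 -3 0 0 0 0 1;-2.5 -4 0 0 0 0 1;-2.5 -4 0 0 0 0 1;-2.5 -4 0 0 0 0 1;-2.5 -3.5 0 0 0 0 1;-1.3 -2 0 0 0 0 1';  python3 -m inch '-0.5 -1 0 0 0 0 1;0 0 0 0 0 0 1;0 0 0 0 0 0 1'; python3 d.py 584.6 -153.3 191.9 181.8
```

```text
clock: 23.7
tcp_pos: [575.6, -136.5, 274.7]
ee_rot: [-0.016, 1.0, -0.0, 0.001]
ft_force: [0.4, 0.4, -0.9]
width: 24.7
grip_force: 39.6
clock: 24.0
tcp_pos: [578.0, -142.6, 274.3]
ee_rot: [-0.017, 1.0, 0.001, -0.001]
ft_force: [-0.6, 0.5, -0.9]
width: 25.0
grip_force: 39.6
pos [ 578.  -142.6  274.3] F [-0.6  0.5 -0.9] w 25.0 grip 39.6 t 24.0
shift cm [-0.64 -1.1   8.23] turn [ 0.1 -0.1  0.2]
```

```bash
python3 -m inch '-0.65 -1.1 1 0 0 0 1;0 0 2.5 0 0 0 1;0 0 2 0 0 0 1;0 0 1 0 0 0 1;0 0 0.7 0 0 0 1;0 0 0.4 0 0 0 1;0 0 0.2 0 0 0 1;0 0 0.1 0 0 0 1;0 0 0 0 0 0 1;0 0 0 0 0 0 1'; python3 d.py 584.6 -153.3 191.9 181.8
```

```text
clock: 25.0
tcp_pos: [586.1, -154.4, 196.2]
ee_rot: [-0.017, 1.0, 0.0, 0.0]
ft_force: [-0.1, -0.2, -1.1]
width: 24.7
grip_force: 39.6
pos [ 586.1 -154.4  196.2] F [-0.1 -0.2 -1.1] w 24.7 grip 39.6 t 25.0
shift cm [0.15 0.11 0.43] turn [0.  0.  0.2]
```

```bash
python3 -m inch '0.15 0.1 0.2 0 0 0 1;0 0 0.13 0 0 0 1;0 0 0.07 0 0 0 1;0 0 0.03 0 0 0 1;0 0 0 0 0 0 1;0 0 0 0 0 0 1'; python3 d.py 584.6 -153.3 191.9 181.8
```

```text
clock: 25.6
tcp_pos: [584.1, -153.2, 192.0]
ee_rot: [-0.017, 1.0, 0.0, -0.0]
ft_force: [-1.9, 1.3, 6.7]
width: 25.2
grip_force: 40.2
pos [ 584.1 -153.2  192. ] F [-1.9  1.3  6.7] w 25.2 grip 40.2 t 25.6
shift cm [-0.05 -0.01  0.01] turn [ 0.  -0.   0.2]
```

Contact. Release, then go to the small cell.

```bash
python3 -m inch '0 0 0 0 0 0 0.65;0 0 0 0 0 0 0.5;0 0 0 0 0 0 0.4;0 0 0 0 0 0 0;0 0 0 0 0 0 0;0 0 0 0 0 0 0;0 0 -2 0 0 0 0;0 0 -3 0 0 0 0;0 0 -3 0 0 0 0;0 0 -1.5 0 0 0 0'; python3 d.py 585.5 71 285 181.8
python3 -m inch '0 2 0 0 0 0 0;0 4 0 0 0 0 0;0 4 0 0 0 0 0;0 4 0 0 0 0 0;0 4 0 0 0 0 0;0 2.5 0 0 0 0 0;0 1.5 0 0 0 0 0;0 0.4 0 0 0 0 0;0 0 0 0 0 0 0;0 0 0 0 0 0 0'; python3 d.py 585.5 71 182 181.8
python3 -c "
import cv2
from bench import get_image
a=get_image('scene')[90:250,150:350]
cv2.imwrite('pics/s6.png',cv2.resize(a,None,fx=3.5,fy=3.5,interpolation=2))"
```

```text
clock: 26.6
tcp_pos: [585.2, -153.6, 289.1]
ee_rot: [-0.017, 1.0, -0.0, 0.002]
ft_force: [0.7, 0.4, 0.4]
width: 85.4
grip_force: 0.0
pos [ 585.2 -153.6  289.1] F [0.7 0.4 0.4] w 85.4 grip 0.0 t 26.6
shift cm [-0.8  22.44  0.4 ] turn [-0.   0.2  0.2]
clock: 27.6
tcp_pos: [576.8, 69.5, 286.4]
ee_rot: [-0.016, 1.0, 0.0, -0.0]
ft_force: [0.1, -0.5, 0.3]
width: 85.3
grip_force: 0.0
pos [576.8  69.5 286.4] F [ 0.1 -0.5  0.3] w 85.3 grip 0.0 t 27.6
shift cm [-0.88  0.13 10.44] turn [ 0.  -0.   0.1]
```

View pics/s6.png

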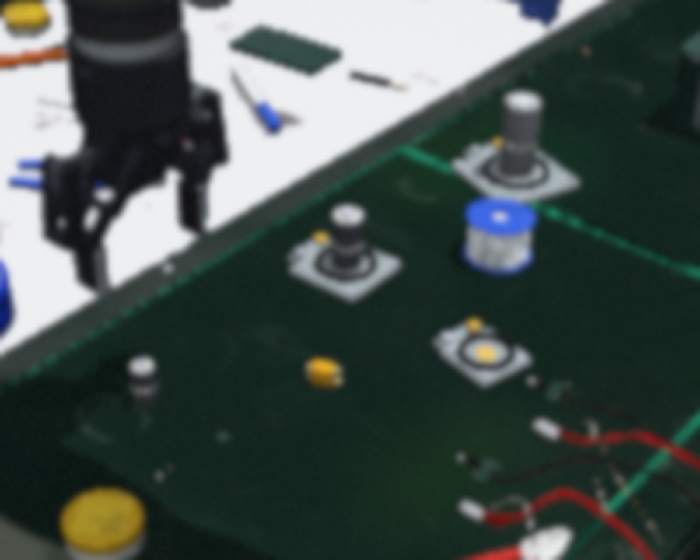

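The middle cell stands in its nest at crop (347,245), and the small cell is at (143,380). Grasping it now.

```bash
python3 -m inch '-0.9 0.1 2 0 0 0 0;0 0 3 0 0 0 0;0 0 2.5 0 0 0 0;0 0 1.6 0 0 0 0;0 0 1 0 0 0 0.3;0 0 0.3 0 0 0 0.4;0 0 0 0 0 0 0.5;0 0 0 0 0 0 0.6;0 0 0 0 0 0 0.7'; python3 d.py 585.5 71 182 181.8;python3 -m inch '0 0 0 0 0 0 0.8;0 0 0 0 0 0 1;0 0 0 0 0 0 1;0 0 0 0 0 0 1;0 0 0 0 0 0 1;0 0 0 0 0 0 1'; python3 d.py 428.4 -131.3 270 181.8
```

```text
clock: 28.55
tcp_pos: [586.2, 71.9, 183.5]
ee_rot: [-0.017, 1.0, 0.0, 0.001]
ft_force: [-0.2, 0.1, 0.2]
width: 25.9
grip_force: 0.0
pos [586.2  71.9 183.5] F [-0.2  0.1  0.2] w 25.9 grip 0.0 t 28.6
shift cm [ 0.07 -0.09  0.15] turn [0.  0.1 0.2]
clock: 29.15
tcp_pos: [586.1, 72.0, 183.5]
ee_rot: [-0.017, 1.0, 0.0, 0.001]
ft_force: [-0.6, -1.0, 6.0]
width: 16.7
grip_force: 39.1
pos [586.1  72.  183.5] F [-0.6 -1.   6. ] w 16.7 grip 39.1 t 29.1
shift cm [ 16.45 -19.77  -8.69] turn [0.  0.1 0.2]
```

```bash
python3 -m inch '0 0 -2 0 0 0 1;0 0 -3 0 0 0 1;0 0 -2.5 0 0 0 1;1 -1 -1 0 0 0 1;3 -3 0 0 0 0 1;3.5 -4 0 0 0 0 1;3.5 -4 0 0 0 0 1;3 -4 0 0 0 0 1;1.5 -2 0 0 0 0 1;0.6 -1 0 0 0 0 1';  python3 -m inch '0 0 0 0 0 0 1;0 0 0 0 0 0 1'; python3 d.py 428.4 -131.3 189.5 181.8
```

```text
clock: 30.15
tcp_pos: [432.0, -120.2, 266.6]
ee_rot: [-0.016, 1.0, 0.001, -0.002]
ft_force: [0.8, 1.2, -0.9]
width: 16.5
grip_force: 39.2
clock: 30.35
tcp_pos: [435.6, -118.5, 267.3]
ee_rot: [-0.017, 1.0, 0.001, -0.0]
ft_force: [0.4, 0.7, -0.5]
width: 16.4
grip_force: 39.2
pos [ 435.6 -118.5  267.3] F [ 0.4  0.7 -0.5] w 16.4 grip 39.2 t 30.4
shift cm [ 0.77 -1.27  7.78] turn [ 0.1 -0.   0.2]
```

```bash
python3 -m inch '0.75 -1.25 1 0 0 0 1;0 0 2.5 0 0 0 1;0 0 1.8 0 0 0 1;0 0 0.8 0 0 0 1;0 0 0.5 0 0 0 1;0 0 0.4 0 0 0 1;0 0 0.2 0 0 0 1;0 0 0 0 0 0 1;0 0 0 0 0 0 1'; python3 d.py 428.4 -131.3 189.5 181.8
```

```text
clock: 31.25
tcp_pos: [428.4, -131.5, 195.9]
ee_rot: [-0.017, 1.0, 0.0, 0.0]
ft_force: [-0.5, -0.4, -0.5]
width: 16.4
grip_force: 39.2
pos [ 428.4 -131.5  195.9] F [-0.5 -0.4 -0.5] w 16.4 grip 39.2 t 31.2
shift cm [0.   0.02 0.64] turn [0.  0.  0.2]
```

```bash
python3 -m inch '0 0 0.25 0 0 0 1;0 0 0.2 0 0 0 1;0 0 0.1 0 0 0 1;0 0 0.06 0 0 0 1;0 0 0 0 0 0 1;0 0 0 0 0 0 1;0 0 0 0 0 0 1'; python3 d.py 428.4 -131.3 189.5 181.8
```

```text
clock: 31.95
tcp_pos: [428.1, -131.4, 189.5]
ee_rot: [-0.017, 1.0, 0.0, -0.0]
ft_force: [-1.6, -0.2, 4.0]
width: 16.3
grip_force: 39.6
pos [ 428.1 -131.4  189.5] F [-1.6 -0.2  4. ] w 16.3 grip 39.6 t 31.9
shift cm [-0.03  0.01 -0.  ] turn [ 0.  -0.   0.2]
```

```bash
python3 -m inch '0 0 0 0 0 0 0.75;0 0 0 0 0 0 0.6;0 0 0 0 0 0 0.4;0 0 0 0 0 0 0;0 0 0 0 0 0 0;0 0 0 0 0 0 0;0 0 -2 0 0 0 0;0 0 -4 0 0 0 0;0 0 -4 0 0 0 0;0 0 -3 0 0 0 0'; python3 -m inch '0 3 0 0 0 0 0;0 4 0 0 0 0 0;0 4 0 0 0 0 0;0 3 0 0 0 0 0;0 2 0 0 0 0 0;0 0 0 0 0 0 0;0 0 0 0 0 0 0;0 0 0 0 0 0 0'; python3 -c "
import cv2
from bench import get_image
a=get_image('scene');cv2.imwrite('pics/sf.png',a);b=get_image('top');cv2.imwrite('pics/tf.png',b)
R=lambda i,k:cv2.resize(i,None,fx=k,fy=k,interpolation=2)
cv2.imwrite('pics/f.png',cv2.vconcat([cv2.copyMakeBorder(R(a[115:305,95:345],2),0,0,0,60,0),R(b[140:240,125:405],2)]))"
```

```text
clock: 32.95
tcp_pos: [428.4, -131.5, 321.6]
ee_rot: [-0.017, 1.0, 0.0, 0.001]
ft_force: [0.3, -0.0, 0.5]
width: 85.7
grip_force: 0.0
clock: 33.75
tcp_pos: [422.7, 27.8, 319.4]
ee_rot: [-0.017, 1.0, 0.0, -0.0]
ft_force: [-0.9, -0.7, -0.2]
width: 85.4
grip_force: 0.0
```

View pics/f.png

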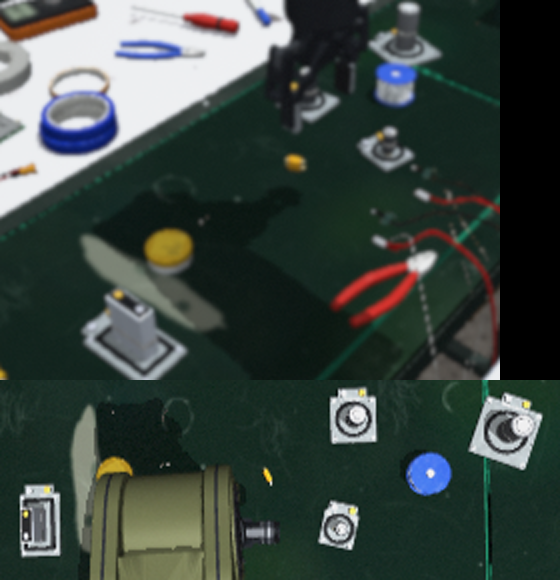

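All four cells stand upright inside their lips: flat at top-view (40,522), large (520,428), middle (355,415) and small (340,525). The spool and tin haven't moved, so I'm handing in.

```bash
python3 -c "
from bench import ticket
print(ticket.close_job())"
```

```text
the job is handed in; nothing more can be done
None
```

I handed the job in at about 34 s on the robot clock: all four cells stand released and upright inside their own nests, and the spool and tin are where they were.

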